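Clamp the power module in its test fixture

ROBOT

A 7-joint arm with a two-finger parallel gripper is mounted at the origin on the work surface. World frame = base frame: x ahead of the robot, y to its left, z up, the work surface at z = 0. Lengths are in m, angles in degrees, forces in N, time in s.
With the tool pointing down it reaches from about 0.425 to 0.925 m from the base axis. Payload 6.8 kg.
Tool frame: the origin (TCP) lies midway between the tips of the shut fingers; the grasp point (between the pads) lies 19 mm behind it (r.grip_depth is the z of the grasp point in the tool frame, in m); z points along the fingers, y is the line along which they close (so a half turn about z gives the same grasp; the last joint's range is limited). The gripper opens to 88 mm and grips with 3 to 60 N. Pads are 20 mm wide; open, the fingers measure 115 mm over their backs; the gripper's body (75 mm by 178 mm) begins 61 mm behind the grasp point.
Start: joints at [-78.272, 27.33, 1.283, 89.118, -0.659, 63.558, -4.761], TCP at [0.208, 0.642, 0.223] pointing down, gripper open.
Joint ranges: [-169.35, 169.35], [-19.33, 120.38], [-80.79, 83.38], [13.8, 139.57], [-78.32, 258.32], [9.67, 109.79], [-169.56, 169.56]. Speed limits (degrees/s): [136.94, 136.94, 180, 180, 180, 180, 180].

INTERFACE

Orientations are given as a 3x3 rotation matrix whose columns are the frame's x, y, z axes.
In Python, from bench import r, eyes gives the robot as it stands. The module is installed in compiled form; this text tells all that it offers.
- The arm moves only by the tool jog_arm, never from a script. Its argument "commands" is a list of rows, each a list of 7 numbers: the shift along the tool's x, y, z in cm, then the turn, a rotation vector about the tool's x, y, z in rad, then the gripper command: -1 is shut, 1 is fully open, values between are in proportion. A call has 1 to 8 rows; each row shifts and turns the commanded pose from where the row before left it, along the tool's axes as they then stand; what a row does not reach is not made up. A row lasts 1/12 s, in which the tool goes at most 41.7 mm and 7.16 degrees, less where a joint would pass 70% of its speed; a pose out of reach is approached as far as the arm can. A call with a gripper value outside its range is refused whole. The fingers move at their own pace and stop on an object; the grip force is fixed at half the most. Time passes only in rows, so rows that do not move let the fingers close. It gives the time, the measured TCP pose, the force, the opening and the grip force at its end, in the units of the state.
- r.read_state(): the state, without advancing time (a new reading comes with each control period).
- eyes.grab_frame(name): name is "side" or "top" or "wrist"; returns a dict with "image" (480x640x3 uint8, red, green, blue), "depth" (480x640 float32, m along the optical axis (not along the pixel's ray), 0 where there is no reading), "K" (3x3 intrinsics, pixels), "k1" (the pictures are not rectified: a ray, as slopes to the right and down, at radius r is drawn at 1 + k1 r^2 times it, then the intrinsics apply), "position" and "rotation" of the camera in the world. Camera axes: x right, y down, z forward; pixel columns grow to the right and rows downward; lengths in m; the calibration is good to about 2 mm. A picture is of the moment at which its call begins.
- r.close_job(): hands the job in; it is judged then, once.
Trained networks look in the newest picture that a camera, given by its name, has taken for a name from the list of things; names that differ only in an ending like _2 or _b are one class to them, and where a whole thing is asked for, a point or a joint stands for the part that bears it (a point fixed in the world has none). Each returns a list of dicts, best first, with "confidence" (0 to 1); they miss things now and then, are a little off and sometimes report something else, mostly with a low value. They report only what shows in the picture. A call takes as long as a camera call. They do not tell look-alikes from the thing itself.
- eyes.regions_of(camera, target): "pixels" (480x640 bool, what is visible of it) and "location" ([column, row] in pixels, amid what is visible of it).
The state is a dict: "time": time; "q": joint angles; "joint_vel": joint speeds; "joint_efforts": joint torques, N m; "ee_pos": TCP position; "orientation": TCP orientation; "ft_force": force on the tool from outside, world axes, zero at the start; "torque": the same for the moment, N m; "opening": finger opening in m; "finger_force": force on a finger pad.
Only numpy, scipy, OpenCV 4.12 (cv2) and the standard library are available. Lean on these libraries where they do the work, as an engineer would, in place of code of your own. Each camera call takes 0.05 s, during which the arm holds its last target. There are 200 camera calls.

TASK

Two blue test fixtures stand on the repair bench, each with a red cam lever standing open. Flip the lever of the fixture that holds the finned aluminium power module over its high point until it snaps fully closed, leaving the module in its nest. Leave the lever of the empty fixture open.

Things in the scene. Friction and masses are not known exactly. Their poses are not given: they have to be found in the camera images.
- lever (a joint): Red-gripped lever over the module, hinged on the pivot's y axis. Value q: q-0.26 rad from upright. 0 = open, leaning back to the pivot's +x; grows swinging up and over to -x; 1.74 = closed, nearly level. 110 mm from pivot to end; last 64 mm 26 wide, 16 thick. Springs back open below 1.0 rad, snaps closed by itself beyond. Push 90 mm from the pivot: about 5 N, falling to none at 1.0.
- pivot (a point): Centre of that lever's hinge pin, 75 mm above the bench. Axes are the fixture's: z up, y along the pin, -x towards the module. Fixture is fixed: blue base 190 x 130 x 15 mm (x, y, z), its centre 60 mm from the pivot along -x; two steel cheeks at the pivot, 30 mm long in x, 48 mm over their outsides in y, reach 90 mm above the bench.
- module_center (a point): Centre (half-way up) of the power module: loose finned aluminium block on a green board, 90 x 70 x 25 mm, 0.25 kg. It lies in the fixture's shallow nest, 90 mm from the pivot along -x, underside 15 mm above the bench. A dark strap with a rubber foot, worked by the cam, comes down 4 mm on its middle.
- spare_lever (a joint): Lever of the other, empty fixture, built the same, its centre at least 250 mm from the loaded one's. 0 = open, 1.74 = closed. To be left open.
There are look-alikes about, which are no part of the job. What is shaped like the part that bears spare_lever but yellow is not meant.

How it is judged (in metres and radians):
At the end, for the whole second after the job is handed in: The lever of the loaded fixture is fully closed (beyond 1.6 rad of 1.74), the empty fixture's lever is open (below 0.2 rad), and the module lies in its nest within 10 mm of where it was (value of joint lever above 1.6 rad and value of joint spare_lever below 0.2 rad and distance of module_center from where it was at the start of the episode below 0.01 m); the robot touches nothing.
It fails at once if the lever of the empty fixture is thrown (beyond 0.5 rad) (value of joint spare_lever above 0.5 rad).
It also fails if it takes over 32 s, if anything falls off the work surface, if the arm or the gripper's body presses on something with over 40 N, if the wrist force passes 120 N, or if a joint passes its speed limit or range.

## Working session

There is one attempt and no reset: what is moved stays moved. The work goes in short steps, Python scripts to look and compute and a tool call to move; the robot and the scene stay as the last step left them, time stands still between calls to the robot, and variables do not carry over. Pictures are saved under pics/ and viewed, at most 10 in all, crops included, and the job is handed in when it is done.

Besides the shell and the picture viewer there is one more tool, called after ">>>" by a JSON object that holds its "op" and its "data". jog_arm: Moves the arm, as the interface text tells. Its arguments: {"type":"object","properties":{"commands":{"type":"array"}},"required":["commands"]}

```bash
mkdir -p pics
cat > h.py <<'E'
import numpy as np, cv2
from bench import r, eyes
def pts(f, mask):
    v,u=np.nonzero(mask&(f["depth"]>0)); d=f["depth"][v,u]; K=f["K"]
    x=(u-K[0,2])/K[0,0]; y=(v-K[1,2])/K[1,1]; X,Y=x.copy(),y.copy()
    for _ in range(8):
        s=1+f["k1"]*(X*X+Y*Y); X,Y=x/s,y/s
    return np.c_[X*d,Y*d,d]@np.array(f["rotation"]).T+np.array(f["position"]), np.c_[u,v]
def save(im,n): cv2.imwrite("pics/"+n, cv2.cvtColor(im,cv2.COLOR_RGB2BGR))
E
python3 - <<'E'
from h import *
ims=[]
for c in ["top","side"]:
    f=eyes.grab_frame(c); ims.append(f["image"]); save(f["image"],c+".png")
    for t in ["lever","spare_lever","module_center","pivot"]:
        try:
            for d in eyes.regions_of(c,t):
                p,_=pts(f,d["pixels"]); print(c,t,round(d["confidence"],2),np.round(d["location"]),len(p), np.round(np.median(p,0),3) if len(p) else "", np.round(np.percentile(p,[2,98],axis=0),3).tolist() if len(p) else "")
        except Exception as e: print(c,t,e)
print(r.read_state())
E
```

```text
top lever 0.71 [450. 240.] 334 [ 0.528 -0.267  0.114] [[0.502, -0.282, 0.061], [0.55, -0.25, 0.183]]
top spare_lever 0.91 [170. 286.] 387 [0.397 0.423 0.114] [[0.367, 0.408, -0.002], [0.435, 0.477, 0.183]]
top spare_lever 0.57 [272. 241.] 340 [0.517 0.173 0.117] [[0.487, 0.158, 0.007], [0.543, 0.189, 0.182]]
top spare_lever 0.57 [380. 124.] 352 [ 0.837 -0.098  0.131] [[0.809, -0.117, 0.062], [0.86, -0.081, 0.182]]
top module_center 0.64 [420. 283.] 691 [ 0.432 -0.213  0.033] [[0.394, -0.262, 0.017], [0.486, -0.178, 0.044]]
top pivot 0.89 [432. 260.] 2784 [ 0.49  -0.245  0.017] [[0.371, -0.321, 0.009], [0.564, -0.155, 0.177]]
side lever 0.58 [311. 374.] 638 [ 0.533 -0.279  0.135] [[0.507, -0.29, 0.066], [0.555, -0.25, 0.183]]
side spare_lever 0.62 [473. 281.] 1022 [ 0.841 -0.103  0.119] [[0.811, -0.12, -0.001], [0.932, 0.049, 0.182]]
side spare_lever 0.58 [235. 139.] 365 [0.401 0.417 0.126] [[0.366, 0.4, 0.002], [0.421, 0.544, 0.181]]
side module_center 0.87 [250. 387.] 1651 [ 0.438 -0.236  0.034] [[0.396, -0.268, 0.017], [0.491, -0.182, 0.043]]
side module_center 0.75 [311. 372.] 635
[... 303 characters left out ...]
403]), 'joint_vel': array([ 0.02310788, -0.05292813, -0.07370904,  0.04920098, -0.07473959,
        0.00381827,  0.00039256]), 'joint_efforts': array([-1.08376218e-03, -5.82231688e+01,  1.53161265e+00, -2.72688550e+01,
       -5.44631446e-02,  1.09866608e-02,  3.48826734e-05]), 'ee_pos': array([0.20769663, 0.64224082, 0.22261864]), 'orientation': array([[-9.51462145e-01,  3.07765797e-01, -1.76542608e-05],
       [ 3.07765798e-01,  9.51462143e-01, -6.02491527e-05],
       [-1.74526766e-06, -6.27581657e-05, -9.99999998e-01]]), 'ft_force': array([ 0.46492434, -0.25163474, -0.05324263]), 'torque': array([-0.01192091, -0.01696578, -0.03532933]), 'finger_force': 0.0, 'opening': 0.0879384594755334}
```

View pics/top.png

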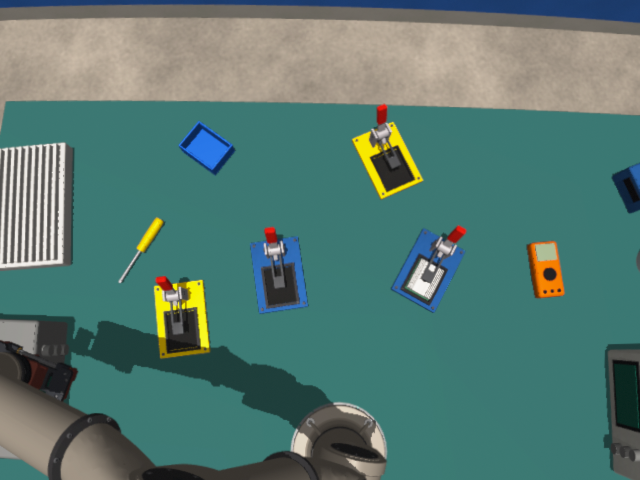

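View pics/side.png

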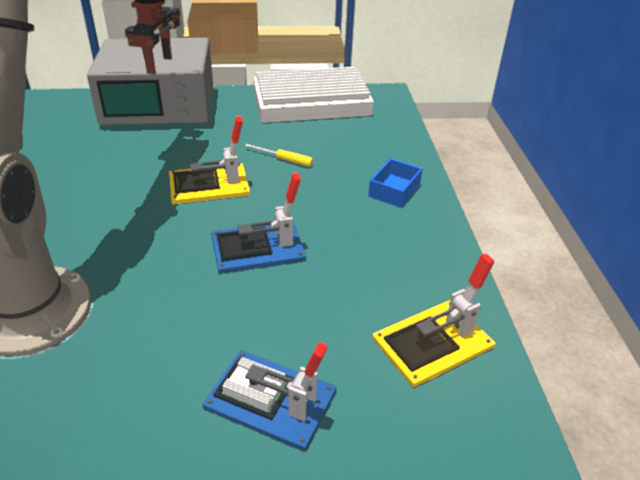

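Four lever fixtures show in the top picture: blue with a white finned module at (430,268), blue empty at (278,273), and yellow look-alikes at (387,158) and (181,318). The blue one at (430,268), or (270,395) in the side view, fits because it is the only blue fixture with the module. I'll confirm it in a crop and fit its pose.

Run:
```python
from h import *
f=eyes.grab_frame("side"); save(cv2.resize(f["image"][320:460,180:360],None,fx=4,fy=4,interpolation=cv2.INTER_CUBIC),"crop.png")
for c in ["top","side"]:
    f=eyes.grab_frame(c); hsv=cv2.cvtColor(f["image"],cv2.COLOR_RGB2HSV)
    allp,uv=pts(f,np.ones((480,640),bool)); H=hsv[uv[:,1],uv[:,0]]
    near=np.linalg.norm(allp[:,:2]-[.475,-.24],axis=1)<.16
    blue=near&(H[:,0]>100)&(H[:,0]<125)&(H[:,1]>120)&(abs(allp[:,2]-.015)<.008)
    rect=cv2.minAreaRect(allp[blue][:,:2].astype(np.float32)); print(c,rect, np.median(allp[blue][:,2]))
    red=near&((H[:,0]<8)|(H[:,0]>172))&(H[:,1]>150)&(allp[:,2]>.08)
    P=allp[red]; print("red",len(P),P.mean(0))
    for z in np.arange(.1,.19,.02):
        q=P[abs(P[:,2]-z)<.01]; 
        if len(q): print(round(z,2),len(q),q.mean(0).round(3))
    st=near&(H[:,1]<60)&(allp[:,2]>.06)&(allp[:,2]<.1); Q=allp[st]; print("steel",len(Q),Q.mean(0).round(3))
```

```text
top ((0.46811026334762573, -0.2375423014163971), (0.130690798163414, 0.19153673946857452), 61.82658004760742) 0.014661845552198183
red 175 [ 0.53736461 -0.27329833  0.16068871]
0.12 8 [ 0.527 -0.27   0.128]
0.14 46 [ 0.532 -0.269  0.139]
0.16 54 [ 0.536 -0.272  0.16 ]
0.18 67 [ 0.544 -0.277  0.179]
steel 379 [ 0.496 -0.251  0.076]
side ((0.47161856293678284, -0.2379305362701416), (0.13261769711971283, 0.1915046125650406), 61.5108757019043) 0.014867069212737949
red 312 [ 0.54126599 -0.28340822  0.16389348]
0.12 13 [ 0.531 -0.283  0.127]
0.14 71 [ 0.534 -0.284  0.14 ]
0.16 73 [ 0.539 -0.286  0.16 ]
0.18 155 [ 0.547 -0.282  0.18 ]
steel 1012 [ 0.497 -0.256  0.073]
```

View pics/crop.png

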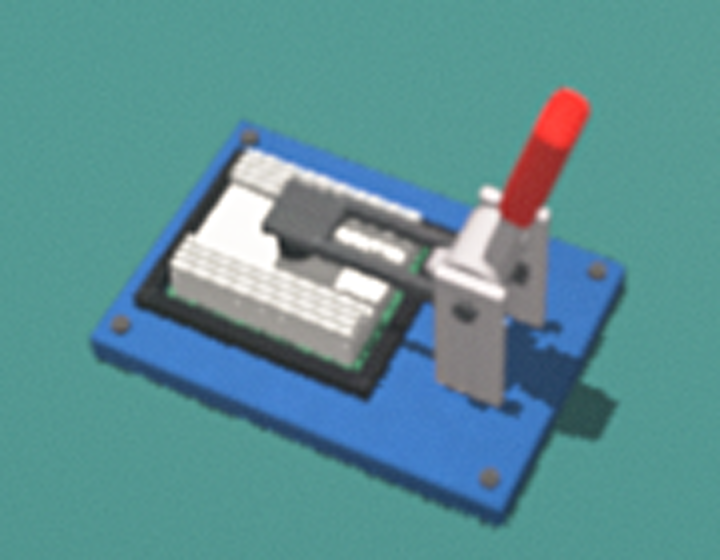

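The crop shows the blue fixture with the white finned module on its green board under the strap. Its lever is open, with the red grip at about (545,150) in the crop. The base fit is 131 x 191 mm with its centre at (0.470, -0.238) and +x heading -28.3°. That puts the pivot at about (0.523, -0.266), and the lever tip seen at (0.547, -0.28, 0.18) agrees with this. Next I raise the tool, shut the fingers and swing round to behind the lever.

>>> {"op": "jog_arm", "data": {"commands": [[-3.7,0,-0.9,0,0,0.027,-1],[-3.7,0,-0.9,0,0,0.055,-1],[-3.7,0,-0.9,0,0,0.055,-1],[-3.7,0,-0.9,0,0,0.055,-1],[-3.7,0,-0.9,0,0,0.055,-1],[-3.7,0,-0.9,0,0,0.055,-1],[-3.7,0,-0.9,0,0,0.055,-1],[-3.7,0,-0.9,0,0,0.055,-1]]}}

```text
time: 1.32
ee_pos: [0.4697, 0.5054, 0.2951]
orientation: [[-0.747, 0.665, 0.0], [0.665, 0.747, 0.0], [0.0, 0.0, -1.0]]
ft_force: [-0.3, 0.2, -0.5]
opening: 0.038
finger_force: 0.0
```

>>> {"op": "jog_arm", "data": {"commands": [[-3.7,0,0,0,0,0.055,-1],[-3.7,0,0,0,0,0.055,-1],[-3.7,0,0,0,0,0.055,-1],[-3.7,0,0,0,0,0.055,-1],[-3.7,0,0,0,0,0.055,-1],[-3.7,0,0,0,0,0.055,-1],[-3.7,0,0,0,0,0.055,-1],[-3.7,0,0,0,0,0.055,-1]]}}

```text
time: 1.98
ee_pos: [0.6476, 0.2718, 0.2946]
orientation: [[-0.393, 0.92, 0.0], [0.92, 0.393, 0.0], [0.0, 0.0, -1.0]]
ft_force: [-0.1, 0.5, -0.2]
opening: 0.0001
finger_force: 0.0
```

>>> {"op": "jog_arm", "data": {"commands": [[-3.7,0,0,0,0,0.055,-1],[-3.7,0,0,0,0,0.055,-1],[-3.7,0,0,0,0,0.055,-1],[-3.7,0,0,0,0,0.055,-1],[-3.7,0,0,0,0,0.055,-1],[-3.7,0,0,0,0,0.055,-1],[-3.7,0,0,0,0,0.055,-1],[-3.7,0,0,0,0,0.055,-1]]}}

```text
time: 2.65
ee_pos: [0.7092, -0.0153, 0.2946]
orientation: [[0.036, 0.999, 0.0], [0.999, -0.036, 0.0], [0.0, 0.0, -1.0]]
ft_force: [0.2, 0.1, -0.3]
opening: 0.0004
finger_force: 0.0
```

>>> {"op": "jog_arm", "data": {"commands": [[-3.7,0,0,0,0,0.055,-1],[-3.7,0,0,0,0,0.055,-1],[-3.7,0,0,0,0,0.055,-1],[-3.7,0,0,0,0,0.055,-1],[-3.7,0,0,0,0,0.055,-1],[-3.7,0,0,0,0,0.055,-1],[-3.7,0,0,0,0,0.055,-1],[0,0,0,0,0,0.055,-1]]}}

```text
time: 3.32
ee_pos: [0.6529, -0.2765, 0.2956]
orientation: [[0.47, 0.883, -0.001], [0.883, -0.47, -0.005], [-0.005, 0.001, -1.0]]
ft_force: [-0.6, -1.6, 0.6]
opening: 0.0004
finger_force: 0.0
```

>>> {"op": "jog_arm", "data": {"commands": [[-2.6,0,0,0,0,0,-1],[-2.6,0,0,0,0,0,-1],[0,0,3.9,0,0,0,-1],[0,0,3.9,0,0,0,-1],[0,0,3.9,0,0,0,-1],[0,0,3.8,0,0,0,-1],[0,0,0,0,0,0,-1]]}}

```text
time: 3.9
ee_pos: [0.6302, -0.3091, 0.1315]
orientation: [[0.456, 0.89, -0.012], [0.89, -0.456, 0.006], [-0.0, -0.013, -1.0]]
ft_force: [-0.9, 1.3, -1.3]
opening: 0.0005
finger_force: 0.0
```

Run:
```python
from h import *
s=r.read_state(); ux=np.array([.8805,-.474]); uy=np.array([.474,.8805]); d=s["ee_pos"][:2]-[.523,-.266]
print(s["ee_pos"],d@ux,d@uy,s["ft_force"])
f=eyes.grab_frame("side"); a=f["image"][200:460,180:480]; save(cv2.resize(a,None,fx=2,fy=2),"near.png")
```

```text
[ 0.63023217 -0.30911767  0.13151267] 0.11485570366545206 0.012862938919469068 [-0.85421262  1.33000071 -1.25351029]
```

View pics/near.png

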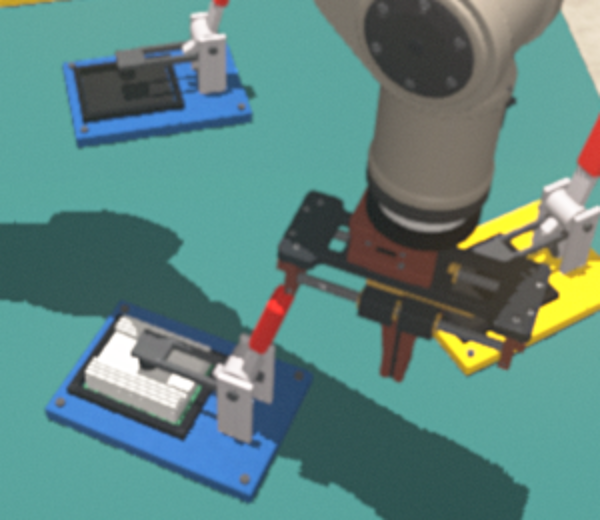

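The finger is behind the lever (tip at crop (395,380), lever at (275,315)) and the spare fixture is clear. It sits 13 mm off sideways and a little low. I'll correct that and check the state.

>>> {"op": "jog_arm", "data": {"commands": [[-1.3,0,-1.3,0,0,0,-1],[0,0,0,0,0,0,-1],[0,0,0,0,0,0,-1]]}}

```text
time: 4.2
ee_pos: [0.6295, -0.3275, 0.1576]
orientation: [[0.459, 0.888, 0.006], [0.889, -0.459, -0.004], [-0.001, 0.007, -1.0]]
ft_force: [-0.6, -0.4, -0.0]
opening: 0.0003
finger_force: 0.0
```

>>> {"op": "jog_arm", "data": {"commands": [[0,-2,0.4,0,0,0,-1],[0,-2,0.4,0,0,0,-1],[0,-2,0,0,0,0,-1],[0,-1,0,0,0,0,-1],[0,-1,0,0,0,0,-1],[0,-1,0,0,0,0,-1],[0,0,0,0,0,0,-1]]}}

```text
time: 4.78
ee_pos: [0.5511, -0.2843, 0.1489]
orientation: [[0.457, 0.889, 0.01], [0.889, -0.457, -0.003], [0.002, 0.01, -1.0]]
ft_force: [4.7, -2.5, 3.2]
opening: 0.0004
finger_force: 2.6
```

Contact is made, with about 5 N against the push as expected. I'll carry on over centre.

>>> {"op": "jog_arm", "data": {"commands": [[0,-1,0,0,0,0,-1],[0,-1,0,0,0,0,-1],[0,-1,0,0,0,0,-1],[0,-1,0.1,0,0,0,-1],[0,-1,0.1,0,0,0,-1],[0,-1,0.2,0,0,0,-1],[0,-1,0.2,0,0,0,-1],[0,0,0,0,0,0,-1]]}}

```text
time: 5.45
ee_pos: [0.4848, -0.2504, 0.1394]
orientation: [[0.457, 0.889, 0.0], [0.889, -0.457, 0.001], [0.001, -0.0, -1.0]]
ft_force: [-0.2, 0.4, -0.6]
opening: 0.0006
finger_force: 0.0
```

>>> {"op": "jog_arm", "data": {"commands": [[0,-1,0,0,0,0,-1],[0,-1,0,0,0,0,-1],[0,0,0,0,0,0,-1],[0,0,-2,0,0,0,-1],[0,0,-3,0,0,0,-1],[0,0,-4,0,0,0,-1],[0,0,-4,0,0,0,-1],[0,0,0,0,0,0,-1]]}}

```text
time: 6.12
ee_pos: [0.4714, -0.2441, 0.2756]
orientation: [[0.457, 0.889, 0.011], [0.889, -0.457, -0.003], [0.003, 0.011, -1.0]]
ft_force: [1.2, -1.9, 0.1]
opening: 0.0004
finger_force: 0.0
```

Run:
```python
from h import *
s=r.read_state(); print(s["ee_pos"],s["ft_force"])
f=eyes.grab_frame("side"); a=f["image"][160:460,170:470]; save(cv2.resize(a,None,fx=2,fy=2),"after.png")
p,uv=pts(f,np.ones((480,640),bool)); H=cv2.cvtColor(f["image"],cv2.COLOR_RGB2HSV)[uv[:,1],uv[:,0]]
near=np.linalg.norm(p[:,:2]-[.47,-.238],axis=1)<.15
red=near&((H[:,0]<6)|(H[:,0]>174))&(H[:,1]>170)&(H[:,2]>120)&(p[:,2]<.2); P=p[red]; d=(P[:,:2]-[.523,-.266])@[.8805,-.474]
print(len(P),np.percentile(d,[2,50,98]),np.percentile(P[:,2],[2,50,98]))
for x in [-.1,-.08,-.06,-.05]:
    k=abs(d-x)<.006; print(x,k.sum(),np.percentile(P[k,2],90) if k.any() else "")
for x in eyes.regions_of("side","module_center"): q,_=pts(f,x["pixels"]); print(x["confidence"],np.median(q,0))
```

```text
[ 0.47138342 -0.24411465  0.27561183] [ 1.21432824 -1.87236139  0.0535966 ]
502 [-0.1032944  -0.07540234 -0.04775497] [0.07966665 0.08921796 0.09420116]
-0.1 88 0.0942020435692121
-0.08 106 0.09198317295869507
-0.06 101 0.09067136089788197
-0.05 85 0.08930287495110337
0.64 [ 0.48951622 -0.26462951  0.01726969]
0.56 [ 0.43555352 -0.23991039  0.03301051]
```

View pics/after.png

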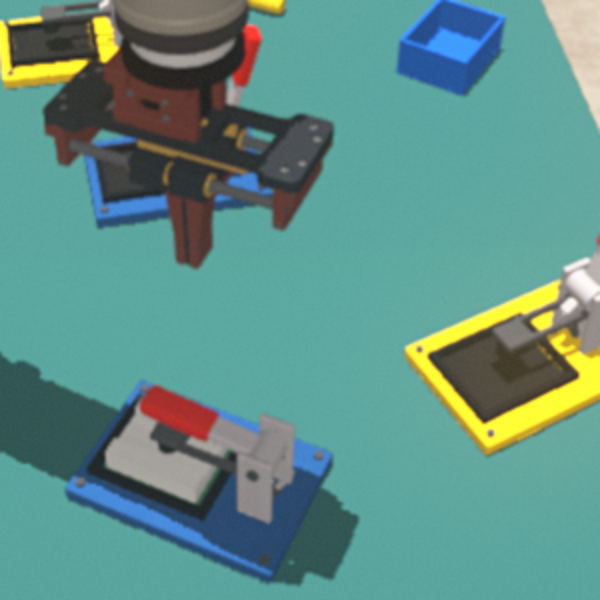

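The lever lies flat over the module. Its slope of about 0.1 rad gives q ≈ 1.73, so it is closed. The module is in its nest, the spare lever (crop (245,60)) still stands open, and the arm is clear.

```bash
python3 -c "
from bench import r; print(r.close_job())"
```

```text
the job is handed in; nothing more can be done
None
```

I flipped the loaded fixture's lever closed (measured about 1.73 rad of 1.74), with the module still in its nest, the spare lever open and the arm clear, and handed the job in; no verdict came back.

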